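# Unpile the tea things into their holders

## Robot

A 7-joint arm with a two-finger parallel gripper is mounted at the origin on a cart in front of the work surface, level with it; the furniture and walls round the work are solid. World frame = base frame: x ahead of the robot, y to its left, z up, the work surface at z = 0. Lengths are in mm, angles in rad, forces in N, time in s.
With the tool pointing down it reaches from about 400 to 900 mm from the base axis. Payload 5.6 kg.
Tool frame: the origin (TCP) lies midway between the tips of the shut fingers; the grasp point (between the pads) lies 19 mm behind it; z points along the fingers, y is the line along which they close (so a half turn about z gives the same grasp; the last joint's range is limited). The gripper opens to 92 mm and grips with 3 to 60 N. Pads are 20 mm wide; open, the fingers measure 128 mm over their backs; the gripper's body (75 mm by 189 mm) begins 69 mm behind the grasp point.
Start: joints at [-1.22, 0.468, -0.012, 1.603, 0.006, 1.071, -0.056], TCP at [249.446, 600.238, 214.592] pointing down, gripper open.
Joint ranges: [-2.53, 2.53], [-0.31, 2.02], [-1.57, 1.55], [0.28, 2.44], [-1.29, 4.43], [0.15, 1.84], [-2.92, 2.92]. Speed limits (rad/s): [2.57, 2.57, 3.14, 3.14, 3.14, 3.14, 3.14].

## Interface

Orientations are given as a rotation vector (axis times angle).
In Python, from cell import robot, grip, kin, viewer gives the robot as it stands. Calls block until the motion is done:
- robot.movep(position, orientation): joint-space move of the TCP to a pose.
- robot.servo_line(position, feed=150, rotation=None): straight line of the TCP; rotation=None keeps the orientation; feed is the mean speed in mm/s.
- robot.goto_joints(angles): joint-space move.
- grip(opening, newtons=None): opening from 0.0 (shut) to 1.0 (fully open); newtons is the grip in N (None keeps the last); returns when the fingers have stopped.
- robot.hold(seconds).
- kin.ik(position, orientation): joint angles nearest the present ones, or None.
- robot.observe(): the state.
- viewer.read_camera(name): name is "side" or "top" or "wrist"; returns the picture (420x560x3 uint8, red, green, blue); there is no depth.
- viewer.camera_info(name): a dict with "camera_matrix" (3x3 intrinsics, pixels), "k1" (the pictures are not rectified: a ray, as slopes to the right and down, at radius r is drawn at 1 + k1 r^2 times it, then the intrinsics apply), "R" (3x3) and "t" (3): a world point X has camera coordinates R X + t. Camera axes: x right, y down, z forward; pixel columns grow to the right and rows downward; lengths in mm; the calibration is good to about 2 mm. A picture is of the moment at which its call begins: read the wrist's pose just before it. camera_info takes no time and is no camera call; for the wrist camera it gives the pose at the moment of the call.
A pose or a line that the arm cannot do raises robot.IKError and nothing moves.
- robot.job_done(): hands the job in; it is judged then, once.
Trained networks look in the newest picture that a camera, given by its name, has taken for a name from the list of things; names that differ only in an ending like _2 or _b are one class to them, and where a whole thing is asked for, a point or a joint stands for the part that bears it (a point fixed in the world has none). Each returns a list of dicts, best first, with "confidence" (0 to 1); they miss things now and then, are a little off and sometimes report something else, mostly with a low value. They report only what shows in the picture. A call takes as long as a camera call. They do not tell look-alikes from the thing itself.
- viewer.silhouettes(name, camera): "mask" (420x560 bool, what is visible of it).
- viewer.pinpoint(name, camera): "at" ([x, y, z] in mm, in the coordinates of the camera as it stood for that picture, good to about 4 mm: a listed point, or the origin of a listed thing).
The state is a dict: "t": time; "joints": joint angles; "joint_velocities": joint speeds; "joint_torque": joint torques, N m; "tcp_pos": TCP position; "tcp_rot": TCP orientation; "contact_force": force on the tool from outside, world axes, zero at the start; "wrist_torque": the same for the moment, N m; "grip_width": opening from 0.0 (shut) to 1.0 (fully open); "grip_force": force on a finger pad.
Only numpy, scipy, OpenCV 4.12 (cv2) and the standard library are available. Lean on these libraries where they do the work, as an engineer would, in place of code of your own. Each camera call takes 0.05 s, during which the arm holds its last target. There are 200 camera calls.

## Task

Take the pile on the worktop apart, one thing at a time from the top down, and put each thing in the wooden holder made for it: the tealight in the small round dish, the tin in the larger round stand, the matchbox in the small rectangular tray and the tea packet in the big rectangular tray. Each must sit down inside its holder's rim, flat on the holder's floor and the same way up as it is now; never tip anything over on the way, and leave the drinking glass standing where it is.

Things in the scene. Friction and masses are not known exactly. Their poses are not given: they have to be found in the camera images.
- tea_packet: cardboard tea packet, black box lying at the bottom of the pile, 68 (its x) x 136 (its y) x 66 mm high; origin at the centre of its underside, z up. The tin stands near one end of its top, the matchbox lies near the other (which end varies). Grip it across the 68 mm.
- tin: food tin, upright cylinder 57 mm in diameter, 72 mm high, standing on the tea packet; origin at the centre of its underside, z up
- matchbox: closed matchbox lying flat on the tea packet, 36 (its x) x 53 (its y) x 15 mm high; origin at the centre of its underside, z up; it does not open
- tealight: tealight candle in a metal cup, 38 mm in diameter, 15 mm high, standing on the tin's lid; origin at the centre of its underside, z up
- packet_tray: big rectangular tray of pale wood for the tea packet, fixed to the worktop, outside 96 (its x) x 164 (its y) mm, inside 86 x 154 mm; floor 5 mm above its origin, rim 17 mm above it; origin at the centre of its underside. The packet goes in with its long side along the tray's long side, either way round.
- tin_stand: larger round stand of pale wood for the tin, fixed to the worktop, outer diameter 82 mm, inside 74 mm; floor 5 mm above its origin, rim 13 mm above it; origin at the centre of its underside
- tealight_dish: small round dish of pale wood for the tealight, fixed to the worktop, outer diameter 62 mm, inside 56 mm; floor 5 mm above its origin, rim 9 mm above it (so fingers that hold the tealight by its upper half stay above the rim); origin at the centre of its underside
- match_tray: small rectangular tray of pale wood for the matchbox, fixed to the worktop, outside 64 (its x) x 81 (its y) mm, inside 54 x 71 mm; floor 5 mm above its origin, rim 9 mm above it; origin at the centre of its underside. The matchbox goes in with its long side along the tray's long side, either way round.
- glass: drinking glass, waisted, 63 mm in diameter, 87 mm high, standing in the middle of the front of the worktop, loose; to be left standing; origin at the centre of its underside
Things that resemble listed ones, but are neither listed nor needed, are in the scene too. Leave any black or purple look-alike of the tealight alone.

How it is judged (in metres and radians):
At the end, for the whole second after the job is handed in: Each thing is within 15 mm of the centre of its own holder, on the holder's floor (underside 2 to 8 mm above the holder's underside), level and right way up within 0.08 rad, released and at rest; the glass stands within 30 mm of where it was (horizontal distance between tealight and tealight_dish below 0.015 m and z of tealight in the frame of tealight_dish between 0.002 and 0.008 m and angle between each of tealight, tin, matchbox, tea_packet's own z axis and vertical below 0.08 rad and linear speed of each of tealight, tin, matchbox, tea_packet below 0.02 m/s and angular speed of each of tealight, tin, matchbox, tea_packet below 0.2 rad/s and horizontal distance between tin and tin_stand below 0.015 m and z of tin in the frame of tin_stand between 0.002 and 0.008 m and horizontal distance between matchbox and match_tray below 0.015 m and z of matchbox in the frame of match_tray between 0.002 and 0.008 m and horizontal distance between tea_packet and packet_tray below 0.015 m and z of tea_packet in the frame of packet_tray between 0.002 and 0.008 m and not (distance of glass from where it was at the start of the episode above 0.03 m or angle between glass's own z axis and vertical above 0.3 rad)); the robot touches nothing.
It fails at once if the glass is knocked over or moved more than 30 mm (distance of glass from where it was at the start of the episode above 0.03 m or angle between glass's own z axis and vertical above 0.3 rad).
It fails at once if the tealight, tin, matchbox or tea packet is tipped by more than 0.6 rad (angle between any of tealight, tin, matchbox, tea_packet's own z axis and vertical above 0.6 rad).
It fails at once if a thing is carried off (more than 50 mm) with another of the pile still on it ((distance of tin from where it was at the start of the episode above 0.05 m and contact force between tealight and tin above 0.05 N) or (distance of tea_packet from where it was at the start of the episode above 0.05 m and contact force between tin and tea_packet above 0.05 N) or (distance of tea_packet from where it was at the start of the episode above 0.05 m and contact force between matchbox and tea_packet above 0.05 N)).
It also fails if it takes over 115 s, if anything falls off the work surface, if the arm or the gripper's body presses on something with over 40 N, if the wrist force passes 120 N, or if a joint passes its speed limit or range.

## Working session

There is one attempt and no reset: what is moved stays moved. The work goes in short steps, each a Python script; the robot and the scene stay as the last script left them, time stands still between calls to the robot, and variables do not carry over. Pictures are saved under pics/ and viewed, at most 14 in all, crops included, and the job is handed in when it is done.

```bash
ls; mkdir -p pics; cat > h.py <<'E'
import numpy as np, cv2
from cell import robot, grip, kin, viewer
def shot(c,fn=None):
    info=viewer.camera_info(c); im=viewer.read_camera(c)
    if fn: cv2.imwrite('pics/'+fn,im[:,:,::-1])
    return im,info
def world(info,p): return np.array(info['R']).T@(np.array(p)-np.array(info['t']))
def ray(info,uv):
    K=np.array(info['camera_matrix']); d=np.linalg.inv(K)@[uv[0],uv[1],1]
    x=d[:2].copy()
    for _ in range(30): x=d[:2]/(1+info['k1']*(x@x))
    R=np.array(info['R']); return R.T@np.r_[x,1], -R.T@np.array(info['t'])
def onz(info,uv,z):
    d,c=ray(info,uv); return c+d*(z-c[2])/d[2]
def proj(info,X):
    c=np.array(info['R'])@np.array(X)+np.array(info['t']); x=c[:2]/c[2]; x=x*(1+info['k1']*(x@x))
    return (np.array(info['camera_matrix'])@np.r_[x,1])[:2]
E
python3 - <<'E'
from h import *
np.set_printoptions(precision=1,suppress=True)
for c in ['top','side']:
    im,info=shot(c,c+'0.png')
    print(c,-np.array(info['R']).T@info['t'])
    for n in ['tea_packet','tin','matchbox','tealight','packet_tray','tin_stand','tealight_dish','match_tray','glass']:
        for d in viewer.pinpoint(n,c)[:4]: print(n,round(d['confidence'],2),world(info,d['at']),proj(info,world(info,d['at'])))
s=robot.observe();print(s['t'],s['tcp_rot'])
E
```

```text
pics
top [ 362.2  -38.9 1225.4]
tin 0.97 [ 477.8 -231.9   66.3] [363.1 223.5]
matchbox 0.61 [ 465.5 -159.    63.4] [330.7 229.9]
tealight 0.84 [ 472.7 -230.3  142.2] [368.3 222.2]
tealight 0.67 [ 542.9 -312.1   -2.5] [390.5 198.5]
tealight 0.58 [ 386.6 -291.7   -1.6] [385.1 264.5]
packet_tray 0.57 [493.9 115.9  -3.1] [210.7 223.1]
tin_stand 0.72 [ 634.6 -222.3   -2.2] [351.7 161.5]
tealight_dish 0.95 [635.7 -11.4   5.8] [263.5 162. ]
match_tray 0.67 [635.4 149.1   1.9] [196.3 164.1]
glass 0.57 [442.4 -39.3   0.9] [277.1 243.4]
glass 0.54 [ 463.  -160.6   63.1] [331.5 231. ]
side [-348.4   77.   810.5]
tea_packet 0.69 [ 466.3 -197.3    0.1] [350.5 263.3]
tin 0.77 [ 476.3 -229.6   64.6] [366.2 236.9]
matchbox 0.68 [ 465.9 -160.8   62.3] [336.1 244.2]
tealight 0.81 [ 478.1 -229.8  138.7] [369.4 209.3]
tealight 0.66 [ 388.4 -285.     3.9] [400.1 282.7]
tealight 0.59 [ 540.7 -313.9    1.4] [390.8 235.8]
packet_tray 0.76 [496.5 118.9  -2.3] [206.6 270.1]
tin_stand 0.93 [ 631.1 -220.9   -0.8] [342.9 216.7]
tin_stand 0.27 [ 465.4 -198.4    1.4] [351.1 263.1]
1.0 [0.6 3.1 0. ]
```

View pictures.

```bash
python3 - <<'E'
import cv2
a=cv2.imread('pics/top0.png');b=cv2.imread('pics/side0.png')
cv2.imwrite('pics/t1.png',cv2.resize(a[120:320,160:430],None,fx=2.96,fy=2.96,interpolation=2)[:600,:800])
E
```

```text
(no output)
```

View pics/t1.png

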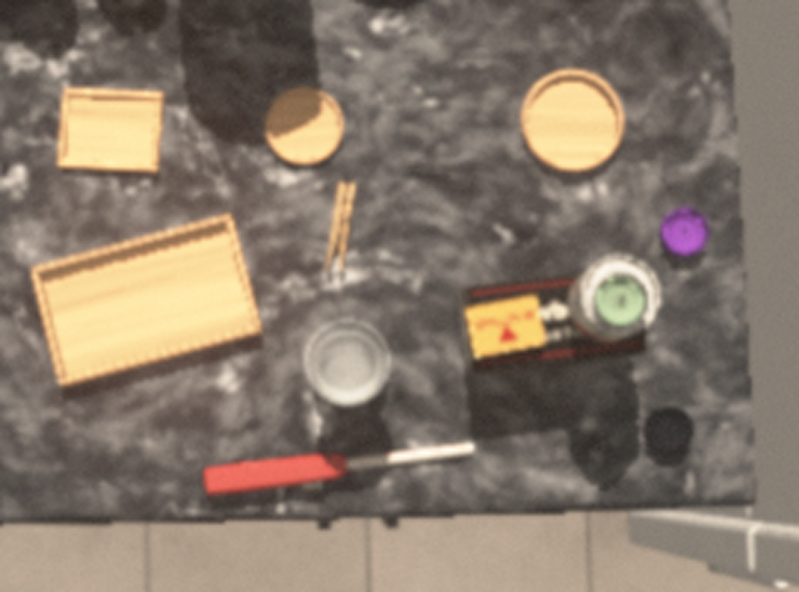

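View pics/side0.png

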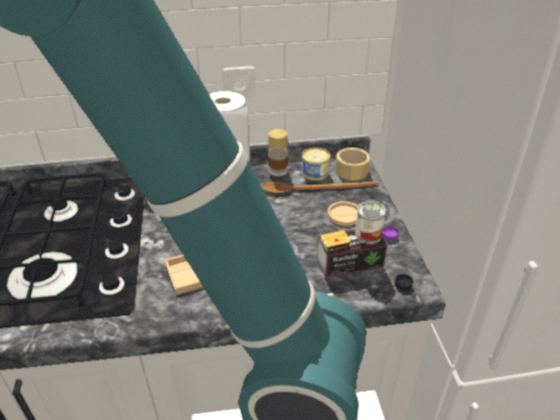

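The pile is at crop (560,310). The green tealight on the tin's lid, at full-frame (368,222), is the one meant, since it stands on the tin. The purple one at (391,198) and the black one at (385,265) stand on the worktop and are look-alikes, and the enlarged crop shows this clearly. The glass is at (277,243), the holders lie left and behind, and the knife is in front. The tin is on the packet's −y end and the matchbox on its +y end.

```bash
cat >> h.py <<'E'
def down(psi):
    f=np.pi/4+psi/2; return [np.pi*np.cos(f),np.pi*np.sin(f),0.]
def fit(name,cam,info,z,sel=0):
    "mask outline on plane z -> centre, yaw of long side from world y, sizes"
    S=viewer.silhouettes(name,cam)
    out=[]
    for s in S[:3]:
        cs,_=cv2.findContours(s['mask'].astype(np.uint8),cv2.RETR_EXTERNAL,cv2.CHAIN_APPROX_NONE)
        c=max(cs,key=len)[:,0,:]
        P=np.array([onz(info,p,z)[:2] for p in c.astype(float)],np.float32)
        b=cv2.boxPoints(cv2.minAreaRect(P)); e=[b[1]-b[0],b[2]-b[1]]
        l=max(e,key=np.linalg.norm); l=l if l[1]>0 else -l
        out.append((round(s['confidence'],2),b.mean(0),round(float(np.arctan2(-l[0],l[1])),3),sorted(np.linalg.norm(q) for q in e),len(c)))
    return out
E
python3 - <<'E'
from h import *
np.set_printoptions(precision=1,suppress=True)
im,info=shot('top')
for n,z in [('packet_tray',17),('tin_stand',13),('tealight_dish',9),('match_tray',9),('tea_packet',66),('matchbox',81),('tealight',153)]:
    for o in fit(n,'top',info,z): print(n,*o)
for X in [(475,-230,300)]:
    for psi in (0.1,0.1+np.pi,): print(psi,kin.ik(X,down(psi)))
E
```

```text
packet_tray 0.57 [496.  117.8] 0.235 [np.float32(97.60539), np.float32(165.71169)] 212
tin_stand 0.62 [ 633.8 -222.3] 1.53 [np.float32(74.25776), np.float32(80.38527)] 93
tealight_dish 0.96 [634.1  -9.4] -0.35 [np.float32(58.66095), np.float32(60.818253)] 71
tealight_dish 0.44 [634.6 145.7] -0.068 [np.float32(66.73598), np.float32(83.217026)] 113
match_tray 0.85 [635.3 146.7] -0.029 [np.float32(65.518906), np.float32(81.27806)] 112
tea_packet 0.74 [ 466.2 -192.4] 0.094 [np.float32(69.13737), np.float32(136.63922)] 221
matchbox 0.79 [ 462.6 -155.8] 0.142 [np.float32(37.144756), np.float32(56.377487)] 73
tealight 0.79 [ 473.  -229.9] -0.025 [np.float32(35.333263), np.float32(37.882248)] 52
tealight 0.6 [ 383.4 -260.6] -0.034 [np.float32(30.815237), np.float32(35.61833)] 47
tealight 0.49 [ 521.4 -276.9] 0.432 [np.float32(31.7459), np.float32(35.634415)] 45
0.1 [-0.5  0.3  1.1  1.8 -0.2  1.2  0.7]
3.241592653589793 [-0.7  0.4  1.4  1.9 -0.4  1.2 -2.2]
```

```bash
python3 - <<'E'
from h import *
np.set_printoptions(precision=2,suppress=True)
p=robot.observe()['tcp_pos']
robot.servo_line([p[0],p[1],310],feed=200)
j=np.array(robot.observe()['joints']); j[0]=0.4; robot.goto_joints(j)
o=robot.observe(); print(o['t'],np.array(o['tcp_pos']),np.array(o['tcp_rot']))
for psi in (0.1,0.1+np.pi,0.1-np.pi): print(psi,kin.ik((475,-230,300),down(psi)))
robot.movep((475,-230,300),down(0.1))
robot.hold(.3)
im,info=shot('wrist','w1.png'); print(-np.array(info['R']).T@info['t'])
for n,z in [('tealight',153)]:
    for d in viewer.pinpoint(n,'wrist'): print(n,d['confidence'],world(info,d['at']))
    for o in fit(n,'wrist',info,z): print(n,*o)
print(robot.observe()['t'],robot.observe()['joints'])
E
```

```text
5.3167 [ 586.49 -278.93  309.01] [-2.65 -1.68  0.  ]
0.1 [ 0.49  0.19 -0.12  1.79  0.02  1.16  0.46]
3.241592653589793 [ 0.05  0.17  0.39  1.82 -0.07  1.16 -2.58]
-3.041592653589793 [ 0.05  0.17  0.39  1.82 -0.07  1.16 -2.58]
[ 469.64 -158.73  469.69]
tealight 0.92 [ 539.56 -310.45    0.19]
tealight 0.73 [ 383.63 -287.84   -2.34]
tealight 0.69 [ 471.2  -230.11  139.25]
tealight 0.94 [ 518.75 -262.26] -0.977 [np.float32(26.276772), np.float32(26.296959)] 70
tealight 0.86 [ 410.86 -248.92] -0.391 [np.float32(24.208656), np.float32(27.64549)] 70
tealight 0.69 [ 472.88 -229.22] 0.1 [np.float32(36.77637), np.float32(37.51762)] 102
6.3333 [ 0.49  0.19 -0.12  1.79  0.02  1.16  0.46]
```

View pics/w1.png

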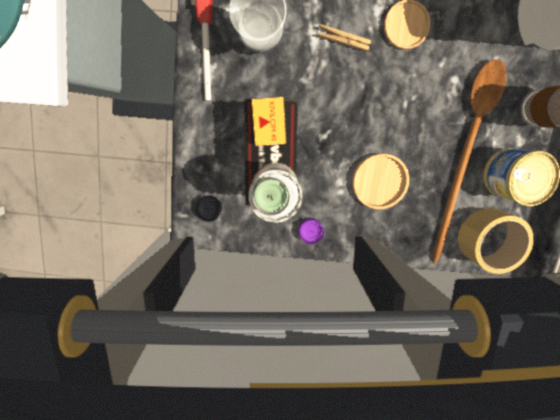

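The green tealight sits on the tin's lid at px (271,196), with the matchbox at (268,122). The black one (208,208) and the purple one (311,231) stand on the worktop and stay there.

```bash
cat >> h.py <<'E'
def lift(z,feed=200):
    p=robot.observe()['tcp_pos']; robot.servo_line([p[0],p[1],z],feed=feed)
def pick(x,y,psi,z,N,zup,pre=40):
    robot.movep((x,y,z+pre+60),down(psi)); robot.servo_line([x,y,z],feed=90); grip(0.,N)
    o=robot.observe(); print('grip',o['t'],'w',o['grip_width']*92,'f',o['grip_force'],'tcp',np.round(o['tcp_pos'],1))
    lift(z+20,60); lift(zup,200)
    o=robot.observe(); print('up w',o['grip_width']*92,'f',o['grip_force'],'cf',np.round(o['contact_force'],1))
def place(x,y,psi,z,zup,op=1.0):
    robot.movep((x,y,zup),down(psi)); robot.servo_line([x,y,z+25],feed=180); robot.servo_line([x,y,z],feed=40)
    o=robot.observe(); print('down',o['t'],'w',o['grip_width']*92,'cf',np.round(o['contact_force'],1),np.round(o['tcp_pos'],1),np.round(o['joints'],2))
    grip(op); lift(z+50,100); lift(zup,250); print(robot.observe()['t'])
E
python3 - <<'E'
from h import *
pick(472.7,-229.5,0.1,146,8,260)
place(634.5,-10,0.0,14,260)
robot.movep((475,-150,300),down(0.1)); robot.hold(.2)
im,info=shot('wrist','w2.png')
im2,info2=shot('top','t2.png')
np.set_printoptions(precision=1,suppress=True)
for c,i in (('wrist',info),('top',info2)):
  for n in ('tin','tealight','tealight_dish','matchbox'):
    for d in viewer.pinpoint(n,c): print(c,n,round(d['confidence'],2),world(i,d['at']))
  for n,z in [('tin',138),('tealight',20),('tealight_dish',9),('matchbox',81),('tea_packet',66)]:
    for o in fit(n,c,i,z): print(c,n,*o)
a=cv2.resize(im2[100:300,180:430],(750,600))[:,:,::-1]; cv2.imwrite('pics/t2c.png',a)
E
```

```text
grip 8.8 w 36.891353065245845 f 7.996223619138618 tcp [ 472.7 -229.5  146. ]
up w 37.02556104100492 f 7.9943252218618 cf [-0.3  0.  -0.6]
down 13.1083 w 36.66691968764143 cf [-0.7 -1.1 -0.2] [634.6 -10.   14. ] [ 0.1   0.7  -0.19  1.75  0.19  0.71 -0.19]
15.6083
wrist tin 0.75 [ 480.1 -233.1   67.2]
wrist tin 0.58 [442.7 -36.2   2.5]
wrist tealight 0.97 [ 383.6 -290.    -2.9]
wrist tealight 0.88 [634.3  -8.9   5.9]
wrist tealight 0.87 [ 540.8 -308.3    2.9]
wrist tealight_dish 0.68 [631.7  -6.7   2.3]
wrist tealight_dish 0.37 [ 467.4 -191.5    0.5]
wrist matchbox 0.57 [ 461.7 -152.6   66.9]
wrist tin 0.6 [ 477.3 -221.9] 0.102 [np.float32(55.579178), np.float32(75.23804)] 170
wrist tealight 0.82 [ 386.6 -282.7] 0.105 [np.float32(37.37575), np.float32(41.266098)] 70
wrist tealight 0.66 [ 539.9 -302.2] 0.119 [np.float32(34.361446), np.float32(43.018078)] 66
wrist tealight 0.62 [633.  -10.3] -1.452 [np.float32(36.310387), np.float32(41.521015)] 85
wrist tealight_dish 0.89 [633.8  -7.7] -0.917 [np.float32(60.20329), np.float32(60.720524)] 211
wrist matchbox 0.58 [ 463.4 -154.6] 0.171 [np.float32(37.25128), np.float32(55.11883)] 137
wrist tea_packet 0.6 [ 469.1 -190.2] 0.087 [np.float32(69.24999), np.float32(140.64023)] 288
top tealight 0.5 [635.7 -12.7   6.4]
top tealight_dish 0.76 [635.7  -6.6   8.7]
top matchbox 0.63 [ 464.2 -157.2   65.4]
top tealight 0.73 [636.  -11.7] 1.551 [np.float32(30.4748), np.float32(36.028236)] 41
top tealight_dish 0.64 [633.8  -9. ] 1.55 [np.float32(59.128296), np.float32(60.474957)] 73
top matchbox 0.46 [ 459.9 -138.3] -1.478 [np.float32(19.867067), np.float32(36.377106)] 42
top tea_packet 0.52 [ 462.4 -136. ] 1.54 [np.float32(24.514372), np.float32(69.046036)] 85
```

View pics/t2c.png

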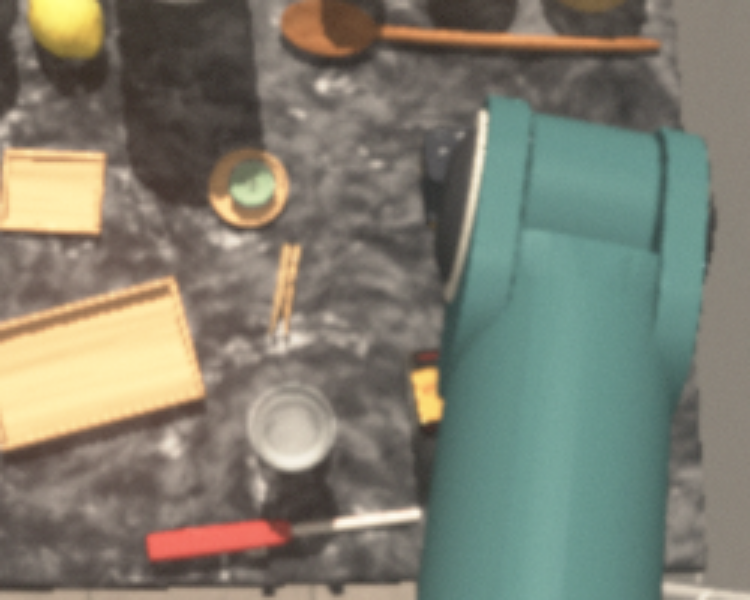

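The tealight sits inside its dish at crop (252,184). The dish centre is at (249,188), well within tolerance. Next is the tin.

```bash
python3 - <<'E'
from h import *
np.set_printoptions(precision=1,suppress=True)
pick(478,-231.5,0.1,98,25,260,pre=80)
place(633.3,-222,0.1,38,240)
robot.movep((475,-190,300),down(0.1)); robot.hold(.2)
c='wrist';im,info=shot('wrist','w3.png')
for n in ('tin','tin_stand','matchbox','tea_packet'):
    for d in viewer.pinpoint(n,c): print(c,n,round(d['confidence'],2),world(info,d['at']))
for n,z in [('tin',77),('tin_stand',13),('matchbox',81),('tea_packet',66)]:
    for o in fit(n,c,info,z): print(c,n,*o)
E
```

```text
grip 20.4917 w 56.93972478963126 f 24.992373883724213 tcp [ 477.8 -231.6   98. ]
up w 57.19533339670054 f 24.989848136901855 cf [-0.6  0.4 -1.8]
down 24.4167 w 56.91587525593064 cf [-0.1 -0.2 -2. ] [ 633.4 -222.    37.9] [ 0.4  0.7 -0.1  1.6  0.1  0.8  0.3]
26.4917
wrist tin 0.96 [ 635.4 -224.     2.9]
wrist tin_stand 0.67 [ 638.7 -225.3   -3.3]
wrist matchbox 0.79 [ 458.7 -151.1   68.5]
wrist tea_packet 0.6 [ 468.2 -190.    -1.8]
wrist tea_packet 0.34 [ 458.  -152.4   68.8]
wrist tin 0.86 [ 624.8 -214.7] 0.905 [np.float32(54.99773), np.float32(80.119644)] 143
wrist tin_stand 0.69 [ 624.  -216.6] -0.557 [np.float32(63.65218), np.float32(81.05917)] 181
wrist tin_stand 0.56 [635.8 -10. ] -0.669 [np.float32(37.517494), np.float32(41.68286)] 84
wrist matchbox 0.95 [ 463.9 -155.2] 0.164 [np.float32(37.052677), np.float32(53.66221)] 138
wrist tea_packet 0.75 [ 468.8 -194.5] 0.092 [np.float32(66.327034), np.float32(137.13054)] 427
```

View pics/w3.png

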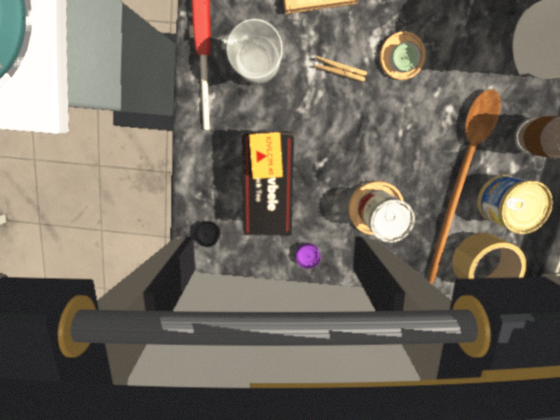

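The tin stands in its stand at px (385,215). The matchbox at (268,156) and the packet at (268,184) are undisturbed. Next are the matchbox, a check, and then the packet.

```bash
python3 - <<'E'
from h import *
np.set_printoptions(precision=1,suppress=True)
pick(463.3,-155,0.16,74,10,260)
place(635.2,147.2,-0.045,14,260)
robot.movep((468,-170,300),down(0.1)); robot.hold(.2)
im2,info2=shot('top','t4.png')
for n,z in [('matchbox',20),('match_tray',9),('packet_tray',17)]:
    for o in fit(n,'top',info2,z): print('top',n,*o)
im,info=shot('wrist','w4.png')
for d in viewer.pinpoint('tea_packet','wrist'): print(round(d['confidence'],2),world(info,d['at']))
for o in fit('tea_packet','wrist',info,66): print(*o)
cv2.imwrite('pics/t4c.png',cv2.resize(im2[120:280,160:320],(600,600))[:,:,::-1])
E
```

```text
grip 30.5833 w 37.417775365941814 f 9.999943524599075 tcp [ 463.3 -155.    74. ]
up w 37.37561049487812 f 9.999910444021225 cf [ 0.  -0.8 -0.7]
down 35.5083 w 37.44891741240219 cf [ 0.5 -0.  -0.2] [635.3 147.3  14. ] [-0.1  0.7 -0.3  1.7  0.3  0.8 -0.6]
38.0083
top matchbox 0.76 [636.4 144.9] -0.027 [np.float32(38.544064), np.float32(53.231056)] 71
top match_tray 0.9 [635.3 147.7] -0.03 [np.float32(65.59037), np.float32(83.37657)] 114
top match_tray 0.61 [445.3 -39.1] 1.548 [np.float32(64.82362), np.float32(64.92806)] 80
top packet_tray 0.64 [ 469.2 -161.8] -1.492 [np.float32(68.438126), np.float32(69.79865)] 107
top packet_tray 0.57 [496.3 117.2] 0.238 [np.float32(99.37226), np.float32(167.79256)] 210
0.84 [ 470.4 -193.1    0.6]
0.66 [ 468.6 -193.1] 0.092 [np.float32(65.1097), np.float32(139.18823)] 295
```

View pics/t4c.png

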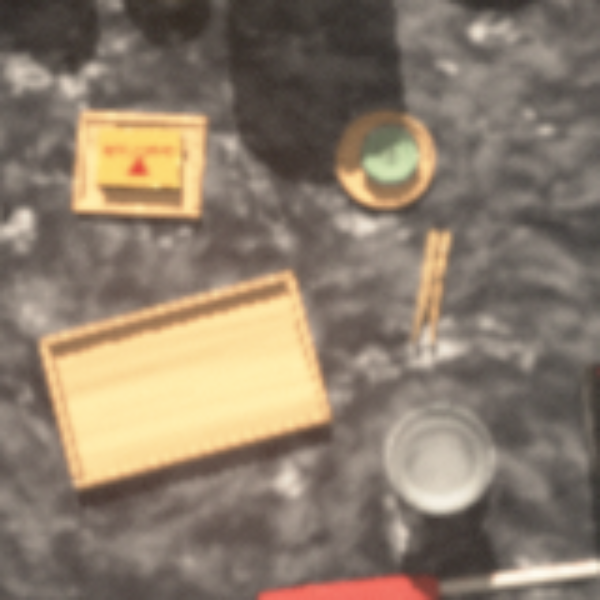

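The matchbox is in its tray at crop (140,160), inside the rim and aligned. The tealight is at (390,155) in its dish. The packet is next.

```bash
python3 - <<'E'
from h import *
np.set_printoptions(precision=1,suppress=True)
pick(469,-193,0.092,30,30,240,pre=60)
place(496.2,117.7,0.24,35.5,240)
j=np.array(robot.observe()['joints'])
robot.movep((500,-60,420),down(0.1)); robot.hold(.2)
im,info=shot('wrist','w5.png')
j[0]=-1.2; robot.goto_joints(j); robot.hold(.3)
im2,info2=shot('top','t5.png')
for n,z in [('tea_packet',71),('tin',77),('tealight',20),('matchbox',20),('glass',87)]:
    for d in viewer.pinpoint(n,'top')[:2]: print(n,round(d['confidence'],2),world(info2,d['at']))
    for o in fit(n,'top',info2,z): print(n,*o)
print(robot.observe()['t'])
cv2.imwrite('pics/t5c.png',cv2.resize(im2[120:320,160:420],None,fx=3,fy=3)[:,:,::-1])
E
```

```text
grip 42.525 w 68.51808513672701 f 30.000483691692352 tcp [ 468.8 -193.1   30.2]
up w 68.41472593256897 f 29.99923288822174 cf [-0.2 -0.6 -3.3]
down 47.225 w 68.28674045448373 cf [-0.3  0.3 -2.2] [496.1 117.8  35.2] [ 0.1  0.6 -0.5  2.   0.4  0.6 -0.4]
49.1667
tea_packet 0.59 [498.8 116.2   4.3]
tin 0.86 [ 635.2 -221.7    6.4]
tin 0.81 [ 628.5 -217.5] 0.767 [np.float32(57.329586), np.float32(72.65202)] 80
tin 0.21 [ 611.1 -206.2] -0.671 [np.float32(53.931732), np.float32(77.23021)] 107
tealight 0.66 [635.4 -11.9  10.4]
tealight 0.61 [ 383.8 -290.5   -2.6]
tealight 0.75 [633.6 -11.7] 1.548 [np.float32(35.160404), np.float32(35.96648)] 44
tealight 0.58 [ 386.  -288.1] -0.034 [np.float32(34.636208), np.float32(40.01677)] 48
matchbox 0.85 [637.8 143.8   4.2]
matchbox 0.73 [ 636.5 -222.5    5. ]
matchbox 0.79 [636.4 143.7] -0.027 [np.float32(38.54127), np.float32(55.46804)] 71
glass 0.9 [445.1 -39.6  -1.4]
glass 0.95 [439.5 -38.9] 1.083 [np.float32(60.08836), np.float32(61.11236)] 80
54.0833
```

View pics/t5c.png

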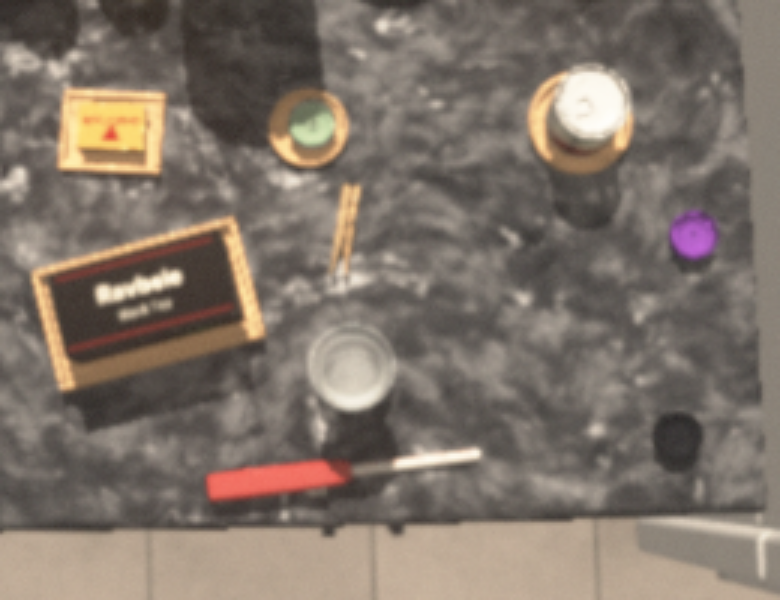

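View pics/w5.png

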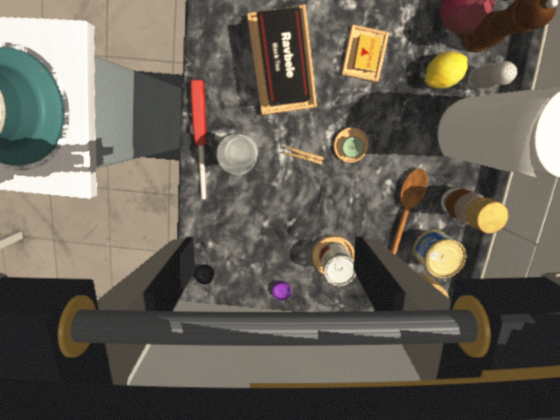

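The top view shows every thing inside its holder: packet at crop (146,297), tin (590,103), tealight (312,125), matchbox (112,127). The glass has not moved. Because the packet's top is offset by parallax, I check it numerically before handing in.

```bash
python3 - <<'E'
from h import *
info=viewer.camera_info('top')
for p in [(50,282),(218,233),(240,313),(75,362)]:
    print(onz(info,(160+p[0]/3,120+p[1]/3),71)[:2].round(1))
t=.24;R=np.array([[np.cos(t),-np.sin(t)],[np.sin(t),np.cos(t)]])
for s in [(1,1),(1,-1),(-1,-1),(-1,1)]:
    X=np.r_[[496.2,117.7]+R@(np.array(s)*[34,68]),71]; print('expect',X[:2].round(1),((proj(info,X)-[160,120])*3).round())
E
```

```text
[507.9 182.6]
[541.6  57.1]
[481.8  41.6]
[448.1 164. ]
expect [513.1 191.8] [ 38. 275.]
expect [545.4  59.7] [214. 228.]
expect [479.3  43.6] [237. 316.]
expect [447.  175.7] [ 59. 364.]
```

```bash
python3 - <<'E'
from h import *
print(robot.job_done(), robot.observe()['t'])
E
```

```text
the job is handed in; nothing more can be done
the job is handed in; nothing more can be done
```

The tealight, tin, matchbox and tea packet are each down inside their own holders, the glass stands where it was, and I handed the job in at about 54 s; no verdict was reported back.

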